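# Shut and latch the sample carrier

### The job

Slide the white tube rack all the way into the steel carrier, against its end wall, swing the gate shut by lifting its drop bar over the keeper, and let the bar drop to the bottom of the keeper's notch so that it holds the gate shut. Do not force the bar against the keeper (never more than about 25 N), keep the rack upright and leave the other things on the bench where they are.

Things in the scene. Friction and masses are not known exactly. Their poses are not given: they have to be found in the camera images.
- carrier: steel carrier for one tube rack: an open tray fixed on the bench. Origin on the bench in the middle of its open front (the sill); x points inwards along the tray, y to its left, z up. Floor 4 mm thick, lane 120 mm wide, walls 60 mm tall, end wall's inner face at x = 201 mm. Gate posts 78 mm tall at the front corners, y = +-64 to +-86 mm: gate on the +y post, keeper on the -y post.
- gate_hinge (a point): foot of the gate's upright hinge axis, on the bench, at x = -12, y = +78 mm of the carrier; axes as the carrier's
- gate (a joint): swing of the gate, rad: 0 is square across the front, positive is open (free edge outwards, towards the carrier's -x). Leaf 4 mm thick, 6 to 160 mm out from the hinge, z = 10 to 74 mm. Light; stays where it is left, but from about 0.12 rad to shut a rubber buffer in the keeper's post, 153 mm out from the hinge, pushes it open with 1 to 6 N. It can go a little below 0.
- latch (a joint): tilt of the drop bar on the gate, rad: 0 is level, positive is knob end raised (up to 0.9), -0.08 is its lower stop, where it hangs while the gate is open. It falls by its own weight; about 1 N at the knob lifts it. In the notch it lies level; its steel slides easily on the keeper, which is rigid.
- bar: the steel drop bar on the gate's outer face. Origin on its pivot, 43 mm out from the hinge, z = 60 mm, in the bar's middle plane, which is 14 mm outwards of the leaf's; x square to the leaf, pointing inwards, y along the bar towards the hinge, z up. Bar 8 mm thick, 14 mm tall, reaching to y = -168 mm, past the leaf's free edge.
- knob (a point): mid-height of the upright round black knob on the bar's free end, 16 mm across, 37 mm tall, to be gripped from above. This point is at y = -157, z = +30 mm of the bar; the knob's top is 19 mm above it, the bar's top face 23 mm below it. Open, nothing is near it; with the gate shut the keeper's strike is 26 mm nearer the hinge, middle to middle.
- keeper: keeper bracket on the -y post (origin and axes as the carrier's) with its strike: an upright U of steel, 12 mm thick along y. Notch 12 mm wide, open upwards. Both horns rise 20 mm above the notch bottom, square, flat-topped; the outer one (-x side) is 14 mm thick, the inner 10 mm. Clamped through slots, the strike sits up to 8 mm farther in or out; not measured.
- notch_nominal (a point): bottom middle of the notch if the strike were at the middle of its slots: x = -26, y = -96, z = 53 mm of the carrier, 131 mm from the bar's pivot. The true notch lies up to 8 mm from it along the carrier's x, either way.
- rack_mid (a point): middle (half-way up) of the white rack with red-capped tubes that belongs in the carrier: 190 mm long (x), 110 mm wide, 60 mm tall, 90 mm with its tubes, 0.4 to 0.8 kg, flat end faces. It stands on the carrier's floor in the lane, partly out of the open front, free to slide. Home against the end wall this point is at x = 106 mm of the carrier.
- cap_jar: small white screw-lid jar, 54 mm across, 65 mm tall, on the keeper side of the carrier; origin under its middle; not part of the job
- spare_tube: capped sample tube lying on the bench, 84 mm long, 16 mm thick, outside the gate's swing; origin under its middle; not part of the job
- yellow_rack: yellow tube rack 150 x 68 mm, 90 mm tall with its tubes, at the right; origin under its middle; not part of the job
- tip_box: box of pipette tips 125 x 85 x 68 mm, at the right; origin under its middle; not part of the job
- pipette: black and grey pipette lying on the bench, about 236 mm long, at the left; origin under its middle; not part of the job
- wash_bottle: white wash bottle, 68 mm across, 200 mm tall, at the left; origin under its middle; not part of the job
- block_rack: low white perforated block 85 x 125 x 30 mm, at the left; origin under its middle; not part of the job

How it is judged:
At the end, for the whole second after the job is handed in: The rack stands upright within 8 mm of home against the end wall, the gate is shut (joint below 0.072 rad, which with the bar down means the bar is behind the outer horn), the bar lies at the bottom of the notch (latch joint below 0.06 rad), and gate and bar are at rest (x of rack_mid in the frame of carrier above 0.098 m and angle between rack_mid's own z axis and vertical below 0.1 rad and value of joint gate below 0.072 rad and value of joint latch below 0.06 rad and velocity of joint gate between -0.05 and 0.05 rad/s and velocity of joint latch between -0.05 and 0.05 rad/s); the robot touches nothing.
It fails at once if The bar is forced against the keeper with more than 25 N (contact force between bar and keeper above 25 N).
It fails at once if The rack is tipped (angle between rack_mid's own z axis and vertical above 0.3 rad).
It fails at once if Another thing on the bench is moved by more than 3 cm (distance of any of cap_jar, spare_tube, yellow_rack, tip_box, pipette, wash_bottle, block_rack from where it was at the start of the episode above 0.03 m).
It also fails if it takes over 67 s, if anything falls off the work surface, if the arm or the gripper's body presses on something with over 40 N, if the wrist force passes 120 N, or if a joint passes its speed limit or range.

### The arm

A 6-joint arm with a two-finger parallel gripper is mounted at the origin on the work surface. World frame = base frame: x ahead of the robot, y to its left, z up, the work surface at z = 0. Lengths are in m, angles in rad, forces in N, time in s.
With the tool pointing down it reaches from about 0.425 to 0.95 m from the base axis. Payload 3.5 kg.
Tool frame: the origin (TCP) lies midway between the tips of the shut fingers; the grasp point (between the pads) lies ctrl.grasp_offset behind it (ctrl.grasp_offset is the distance from the TCP to the grasp point, in m); x points along the fingers, y is the direction in which the jaws open and shut, and the axes are right-handed (so a half turn about x gives the same grasp; the last joint's range is limited). The gripper opens to 85 mm and grips with 20 to 120 N. Pads are 22 mm wide; open, the fingers measure 114 mm over their backs; the gripper's body (76 mm by 85 mm) begins 54 mm behind the grasp point. The pads swing forward as they close: fully open they stand 13 mm farther back than shut.
Start: joints at [-0.15, 0.286, 1.577, -0, 1.279, -0.15], TCP at [0.675, 0, 0.231] pointing down, gripper open.
Joint ranges: [-2.77, 2.77], [-0.9, 2.22], [0.21, 2.48], [-1.53, 4.67], [0.24, 2.81], [-2.84, 2.84]. Speed limits (rad/s): [2.79, 2.79, 3.14, 3.14, 3.14, 3.14].

### API

Orientations are given as a unit quaternion [x, y, z, w].
In Python, from plant import readout, read_camera, sign_off, ctrl gives the robot as it stands.
- The arm moves only by the tool drive_tool, never from a script. Its argument "steps" is a list of rows, each a list of 5 numbers: the shift along the tool's x, y, z in cm, then the turn about the tool's x in degrees, then the opening, from 0 (shut) to 1 (fully open). A call has 1 to 10 rows; each row shifts and turns the commanded pose from where the row before left it, along the tool's axes as they then stand; what a row does not reach is not made up. A row lasts 1/10 s, in which the tool goes at most 50 mm and 8.59 degrees, less where a joint would pass 70% of its speed; a pose out of reach is approached as far as the arm can. A call is refused whole if a number of a shift passes 5 or a number of a turn 8.59, either way. A call with a gripper value outside its range is refused whole. The fingers move at their own pace and stop on an object; "force" is the grip in N (left out, the last holds). Time passes only in rows, so rows that do not move let the fingers close. It gives the time, the measured TCP pose, the force and the opening at its end, in the units of the state.
- readout.get_state(): the state, without advancing time (a new reading comes with each control period).
- read_camera(name): name is "scene" or "side" or "wrist"; returns a dict with "frame" (400x640x3 uint8, red, green, blue), "vertical_fov" (degrees; the focal length in pixels is half the picture's height over the tangent of half this angle, whatever the lens; pixels are square), "cx", "cy" (the principal point, pixels), "eye" and "orientation" of the camera in the world. Camera axes: x right, y up, looking along -z (the intrinsics and any distortion apply to the point x, -y, -z); pixel columns grow to the right and rows downward; lengths in m; the calibration is good to about 2 mm. A picture is of the moment at which its call begins. There is no depth.
- sign_off(): hands the job in, once; it reports no verdict.
The state is a dict: "time": time; "qpos": joint angles; "dq": joint speeds; "joint_efforts": joint torques, N m; "eef_pos": TCP position; "tcp_rot": TCP orientation; "contact_force": force on the tool from outside, world axes, zero at the start; "wrist_torque": the same for the moment, N m; "opening": opening from 0.0 (shut) to 1.0 (fully open).
Only numpy, scipy, OpenCV 4.12 (cv2) and the standard library are available. Lean on these libraries where they do the work, as an engineer would, in place of code of your own. Each camera call takes 0.05 s, during which the arm holds its last target. There are 200 camera calls.

## Working session

There is one attempt and no reset: what is moved stays moved. The work goes in short steps, Python scripts to look and compute and a tool call to move; the robot and the scene stay as the last step left them, time stands still between calls to the robot, and variables do not carry over. Pictures are saved under pics/ and viewed, about 8 in all and at most 12, crops included, and the job is handed in when it is done.

Besides the shell and the picture viewer there is one more tool, called after ">>>" as name(argument=value, ...) on one line, values as JSON. drive_tool: Moves the arm, as the interface text tells. Its arguments: {"type":"object","properties":{"steps":{"type":"array","items":{"type":"array","items":{"type":"number"}}},"force":{"type":"number"}},"required":["steps"]}

```bash
ls; mkdir -p pics; cat > h.py <<'E'
import numpy as np, cv2, sys
from scipy.spatial.transform import Rotation as R
from plant import readout, read_camera, sign_off, ctrl
def snap(name,fn):
    c=read_camera(name); cv2.imwrite('pics/'+fn,c['frame'][:,:,::-1]); 
    np.save('pics/'+fn+'.npy',{k:v for k,v in c.items()},allow_pickle=True); return c
def load(fn): return np.load('pics/'+fn+'.npy',allow_pickle=True).item()
def K(c):
    h=c['frame'].shape[0]; f=h/2/np.tan(np.radians(c['vertical_fov'])/2); return f
def dist(c):
    return np.array(c.get('distortion',[0,0,0,0,0]),float)
def ray(c,u,v):
    f=K(c); A=np.array([[f,0,c['cx']],[0,f,c['cy']],[0,0,1]])
    p=cv2.undistortPoints(np.array([[[u,v]]],float),A,dist(c))[0,0]
    return R.from_quat(c['orientation']).apply([p[0],-p[1],-1])
def onz(c,u,v,z):
    d=ray(c,u,v); e=np.array(c['eye']); return e+d*(z-e[2])/d[2]
def proj(c,P):
    q=R.from_quat(c['orientation']).inv().apply(np.array(P,float)-c['eye'])
    f=K(c);A=np.array([[f,0,c['cx']],[0,f,c['cy']],[0,0,1]])
    q=np.atleast_2d(q)*[1,-1,-1]
    return cv2.projectPoints(q,np.zeros(3),np.zeros(3),A,dist(c))[0][:,0]
E
python3 - <<'E'
from h import *
ims=[]
for n in ['scene','side','wrist']:
    c=snap(n,n+'0.png'); print(n,{k:v for k,v in c.items() if k!='frame'})
print(readout.get_state(), ctrl.grasp_offset)
E
```

```text
pics
scene {'vertical_fov': 52.26882432343307, 'cx': 316.0104782037251, 'cy': 197.95972877050528, 'eye': array([ 1.1024571 , -0.69799027,  0.670802  ]), 'orientation': array([0.43908566, 0.16369575, 0.30588149, 0.82876052])}
side {'vertical_fov': 55.50125370286589, 'cx': 318.02954022015854, 'cy': 192.63477273314746, 'eye': array([ 0.40296209, -0.75702573,  0.85957378]), 'orientation': array([ 0.37866024, -0.0280511 , -0.07262401,  0.92225555])}
wrist {'vertical_fov': 58.668693806913936, 'cx': 314.2099038739227, 'cy': 200.56244617849993, 'eye': array([0.67352893, 0.06681895, 0.37312945]), 'orientation': array([-1.35450775e-01,  1.45477824e-03, -1.72572685e-04,  9.90782994e-01])}
{'time': 0.15, 'qpos': array([-1.50006902e-01,  2.86973759e-01,  1.57786489e+00,  3.18084749e-06,
        1.27860025e+00, -1.49990719e-01]), 'dq': array([ 0.00141422, -0.00192293, -0.00359364,  0.00028805, -0.00129312,
       -0.00130497]), 'joint_efforts': array([ 7.91554030e-04, -4.06602967e+01, -2.93140125e+01, -8.94972595e-05,
        3.96185191e-03, -2.97825103e-06]), 'eef_pos': array([6.74479331e-01, 1.04397279e-04, 2.30244117e-01]), 'tcp_rot': array([ 0.49961752,  0.50052151, -0.5003906 ,  0.49946952]), 'contact_force': array([ 0.33014436,  0.60835524, -1.00705621]), 'wrist_torque': array([-3.29410231e-02, -5.16273247e-02,  5.84651099e-05]), 'opening': 1.001496803374635} 0.0187
```

View pics/scene0.png

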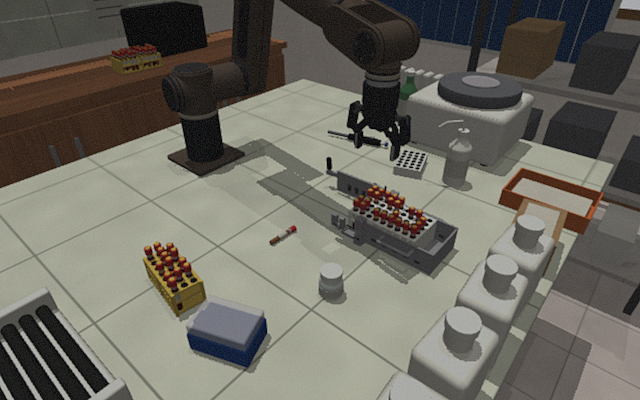

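View pics/side0.png

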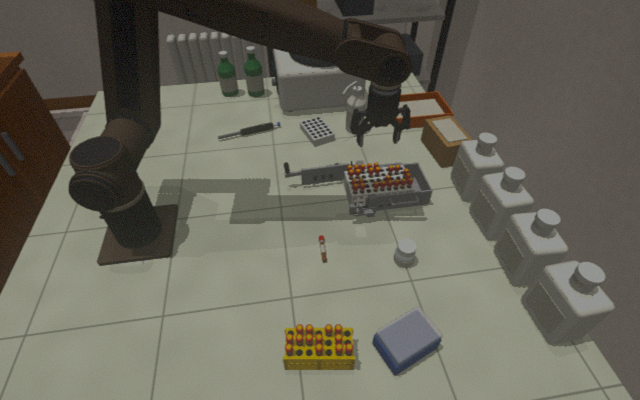

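Scene: carrier at scene px (330–455,175–270), gate open with knob at (329,163); side view: carrier (345–430,165–210), knob at (287,168), strike near (362,210). I'll zoom in for the details.

```bash
python3 - <<'E'
from h import *
a=load('scene0.png')['frame'][150:280,315:465,::-1]; b=load('side0.png')['frame'][145:225,275:440,::-1]
a=cv2.resize(a,None,fx=4,fy=4,interpolation=cv2.INTER_CUBIC); cv2.imwrite('pics/a.png',cv2.convertScaleAbs(a,alpha=1.5))
b=cv2.resize(b,None,fx=4.8,fy=4.8,interpolation=cv2.INTER_CUBIC); cv2.imwrite('pics/b.png',cv2.convertScaleAbs(b,alpha=1.5))
E
```

```text
(no output)
```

View pics/a.png

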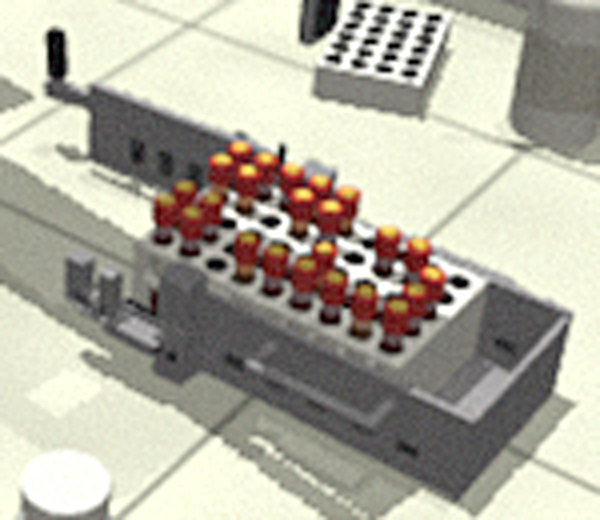

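View pics/b.png

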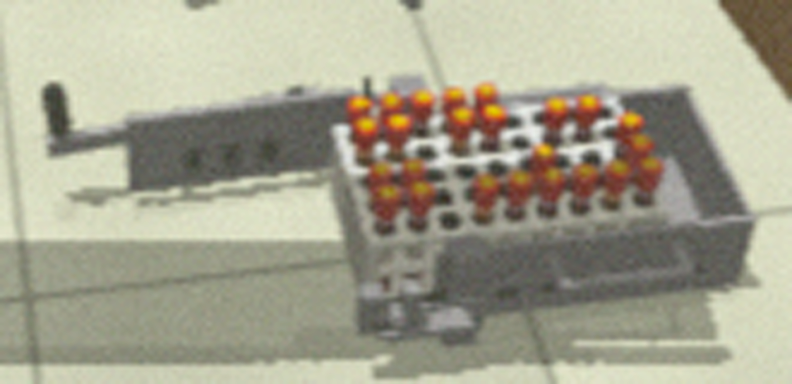

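Crop a (scene, 4×): knob top (55,32), leaf free top corner (92,85), horns' tops (80,260) and (110,272), end wall top corners (462,420), (573,313). Crop b (side, 4.8×): the same knob (52,87), leaf corner (130,120), end wall corners (688,88), (752,215).

```bash
python3 - <<'E'
from h import *
s=load('scene0.png'); d=load('side0.png')
A=lambda p:(315+p[0]/4,150+p[1]/4); B=lambda p:(275+p[0]/4.8,145+p[1]/4.8)
def tri(p,q):
    a=ray(s,*A(p));b=ray(d,*B(q)); M=np.c_[a,-b]; t=np.linalg.lstsq(M,d['eye']-s['eye'],rcond=None)[0]
    P=s['eye']+a*t[0];Q=d['eye']+b*t[1]; return (P+Q)/2,np.linalg.norm(P-Q)
for n,p,q,z in [('knobtop',(55,32),(52,87),.109),('leaf',(92,85),(130,120),.074),('end-y',(462,420),(752,215),.06),('end+y',(573,313),(688,88),.06),('+ypost',(320,165),(407,78),.078),('-ypost',(185,270),(455,240),.078),('rack-y front',(150,245),(375,235),.064),('rack+x-y',(400,365),(655,215),.064),('rack+x+y',(490,285),(615,97),.064)]:
    P,e=tri(p,q); print(n,P.round(3),round(e,4),onz(s,*A(p),z)[:2].round(3),onz(d,*B(q),z)[:2].round(3))
for p in [(80,258),(110,270)]: print('horn',onz(s,*A(p),.073).round(4))
# red caps + jar etc. not needed
E
```

```text
knobtop [0.44  0.13  0.095] 0.0 [0.456 0.11 ] [0.439 0.114]
leaf [0.487 0.114 0.074] 0.0008 [0.487 0.116] [0.487 0.114]
end-y [ 0.855 -0.024  0.064] 0.0023 [ 0.854 -0.021] [ 0.858 -0.019]
end+y [0.86  0.104 0.061] 0.0038 [0.859 0.109] [0.86  0.102]
+ypost [0.672 0.123 0.078] 0.0022 [0.671 0.125] [0.671 0.122]
-ypost [ 0.667 -0.023  0.074] 0.0004 [ 0.67  -0.028] [ 0.665 -0.027]
rack-y front [0.624 0.001 0.06 ] 0.0009 [ 0.628 -0.005] [ 0.623 -0.002]
rack+x-y [ 0.803 -0.001  0.056] 0.0059 [ 0.806 -0.006] [ 0.797 -0.013]
rack+x+y [0.809 0.101 0.06 ] 0.0002 [0.811 0.096] [0.807 0.097]
horn [ 0.6099 -0.0538  0.073 ]
horn [ 0.6315 -0.0516  0.073 ]
```

View pics/wrist0.png

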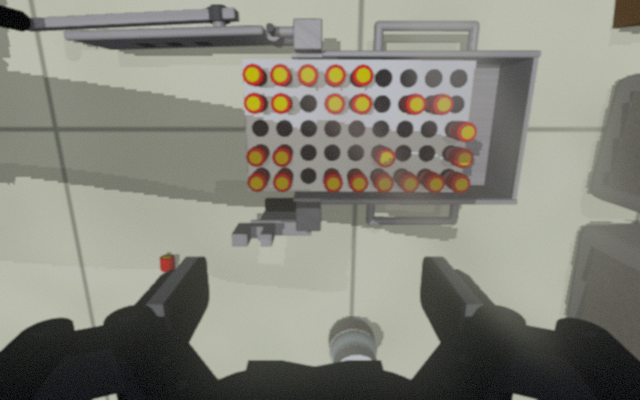

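Wrist view: knob at left edge (12,18), gate leaf (65–290,35), horns' tops outer (242,238), inner (265,238), lane and end wall (520,130), posts (307,35), (308,215), rack front (245,130).

```bash
python3 - <<'E'
from h import *
c=load('wrist0.png')
for n,u,v,z in [('end in +y',529,57,.06),('end in -y',515,197,.06),('end out +y',539,52,.06),('end out -y',517,203,.06),
 ('wall+y in L',325,59,.06),('wall-y in R',480,196,.06),('wall-y in L',325,193,.06),
 ('post+ tl',293,18,.078),('post+ br',322,52,.078),('post- tl',297,200,.078),('post- br',320,229,.078),
 ('horn out tl',233,232,.073),('horn out br',249,245,.073),('horn in l',259,234,.073),('horn in r',273,240,.073),
 ('leaf free',65,34,.074),('leaf hinge',265,28,.074),('knob',12,18,.109),('barend',30,22,.067),('bar near pivot',225,10,.067),
 ('rack tl',245,60,.064),('rack bl',247,192,.064),('rack tr',473,60,.064)]:
    print(n,onz(c,u,v,z)[:2].round(4))
g=cv2.cvtColor(c['frame'],cv2.COLOR_RGB2BGR)[0:260,0:330]
cv2.imwrite('pics/w.png',cv2.convertScaleAbs(cv2.resize(g,None,fx=2.4,fy=2.3,interpolation=cv2.INTER_CUBIC),alpha=1.4))
E
```

```text
end in +y [0.8487 0.1018]
end in -y [ 0.8552 -0.0171]
end out +y [0.8563 0.1056]
end out -y [ 0.8578 -0.0227]
wall+y in L [0.6815 0.1004]
wall-y in R [ 0.8233 -0.0161]
wall-y in L [ 0.6824 -0.0133]
post+ tl [0.6568 0.1274]
post+ br [0.6787 0.1035]
post- tl [ 0.6578 -0.0149]
post- br [ 0.6777 -0.0414]
horn out tl [ 0.5997 -0.0461]
horn out br [ 0.6134 -0.0587]
horn in l [ 0.6229 -0.048 ]
horn in r [ 0.6353 -0.0538]
leaf free [0.48   0.1172]
leaf hinge [0.6349 0.1212]
knob [0.4687 0.1212]
barend [0.4496 0.127 ]
bar near pivot [0.6033 0.1353]
rack tl [0.6164 0.0993]
rack bl [ 0.6124 -0.0114]
rack tr [0.8015 0.0991]
```

>>> drive_tool(steps=[[0,-3.5,-1.5,0,0],[0,-3.5,-1.5,0,0],[0,-3.5,-1.4,0,0],[0,0,0,8.5,0],[0,0,0,8.5,0],[0,0,0,8.5,0],[0,0,0,8.5,0],[0,0,0,8.5,0],[0,0,0,8.5,0],[0,0,0,8.5,0]])

```text
time: 1.15
eef_pos: [0.5697, 0.0441, 0.2309]
tcp_rot: [-0.683, -0.184, 0.683, -0.184]
contact_force: [0.3, -0.2, 0.1]
opening: 0.003
```

>>> drive_tool(steps=[[0,0,0,8.5,0],[0,0,0,8.5,0],[0,0,0,8.5,0],[0,0,0,5,0],[5,0,0,0,0],[5,0,0,0,0],[5,0,0,0,0],[4,0,0,0,0],[0,0,0,0,0],[0,0,0,0,0]])

```text
time: 2.15
eef_pos: [0.5698, 0.0441, 0.0413]
tcp_rot: [-0.707, -0.0, 0.708, 0.0]
contact_force: [0.6, 0.5, 0.6]
opening: -0.002
```

>>> drive_tool(steps=[[0.4,0,-2,0,0],[0,0,-1,0,0],[0,0,-0.8,0,0],[0,0,-0.8,0,0],[0,0,-0.8,0,0],[0,0,-0.8,0,0],[0,0,-0.6,0,0],[0,0,-0.3,0,0],[0,0,0,0,0]])

```text
time: 3.05
eef_pos: [0.6418, 0.044, 0.0372]
tcp_rot: [0.708, -0.0, -0.707, -0.0]
contact_force: [-0.8, -0.2, 0.2]
opening: -0.002
```

>>> drive_tool(steps=[[0,0,-0.3,0,0],[0,0,-0.2,0,0],[0,0,-0.2,0,0],[0,0,-0.2,0,0],[0,0,0,0,0]])

```text
time: 3.55
eef_pos: [0.6503, 0.044, 0.0371]
tcp_rot: [0.707, -0.0, -0.707, -0.0]
contact_force: [-1.7, -0.6, -1.4]
opening: -0.002
```

>>> drive_tool(steps=[[0,0,-0.15,0,0],[0,0,-0.15,0,0],[0,0,0,0,0]])

```text
time: 3.85
eef_pos: [0.6526, 0.0441, 0.0371]
tcp_rot: [-0.707, -0.0, 0.708, 0.0]
contact_force: [-3.3, 0.5, -0.2]
opening: 0.003
```

>>> drive_tool(steps=[[0,0,-0.2,0,0],[0,0,-0.2,0,0],[0,0,0,0,0]])

```text
time: 4.15
eef_pos: [0.6524, 0.0441, 0.0371]
tcp_rot: [-0.702, -0.0, 0.712, -0.0]
contact_force: [-15.8, -1.9, 10.5]
opening: -0.0
```

Contact with the end wall (15.8 N): rack home. Retreat, lift, go over the knob.

>>> drive_tool(steps=[[0,0,2,0,0],[0,0,2,0,0],[-5,0,0,0,0.5],[-5,0,0,0,1],[-5,0,0,0,1],[0,-2.2,4.3,0,1],[0,-2.2,4.3,0,1],[0,-2.2,4.2,0,1],[0,-2.1,4,0,1],[0,0,0,0,1]])

```text
time: 5.15
eef_pos: [0.4456, 0.133, 0.187]
tcp_rot: [0.707, 0.002, -0.707, 0.001]
contact_force: [-0.1, -0.6, -0.4]
opening: 1.0
```

```bash
python3 - <<'E'
from h import *
a=snap('wrist','w1.png'); b=snap('side','s1.png'); s=readout.get_state(); print(s['eef_pos'],s['tcp_rot'],s['qpos'])
g=np.vstack([cv2.resize(a['frame'][:,:,::-1],(640,400)), cv2.resize(b['frame'][130:230,250:450,::-1],(400,200))[:, :].copy() if 0 else cv2.copyMakeBorder(cv2.resize(b['frame'][130:230,250:450,::-1],(400,200)),0,0,0,240,cv2.BORDER_CONSTANT)])
cv2.imwrite('pics/c1.png',cv2.convertScaleAbs(g,alpha=1.3))
print(proj(a,[.439,.131,.0965]),onz(a,320,200,.09))
E
```

```text
[0.44962132 0.13155436 0.18842996] [ 7.08822402e-01  5.52726054e-04 -7.05386655e-01  4.05100514e-04] [ 6.76256489e-02 -1.43691290e-01  2.11273908e+00 -1.26917610e-04
  1.16768290e+00  1.63711690e+00]
[[315.4863694  212.07155788]] [0.44582199 0.12784667 0.09      ]
```

View pics/c1.png

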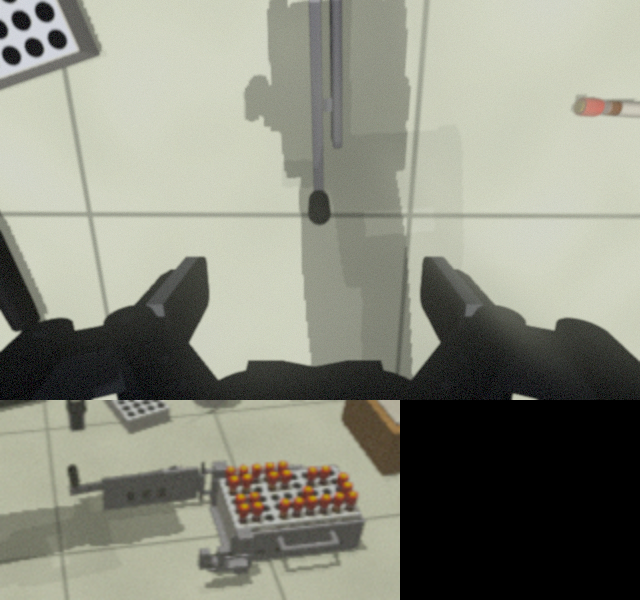

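Knob top is at wrist px (319,213), matching my prediction; the side crop shows the rack home. Descend and grip.

>>> drive_tool(steps=[[4,0.1,1.1,0,1],[4,0,0,0,1],[2.4,0,0,0,1],[1.8,0,0,0,1],[0,0,0,0,1]])

```text
time: 5.75
eef_pos: [0.4378, 0.1293, 0.0632]
tcp_rot: [-0.706, 0.001, 0.708, 0.0]
contact_force: [0.2, 0.3, 0.7]
opening: 1.003
```

```bash
python3 - <<'E'
from h import *
s=readout.get_state(); print(s['eef_pos'],s['tcp_rot'],s['contact_force'])
E
```

```text
[0.43781328 0.12928473 0.06316596] [-7.05857910e-01  5.99410895e-04  7.08353093e-01  3.83637555e-04] [0.17178709 0.30000357 0.72325495]
```

>>> drive_tool(steps=[[0,0,0,0,0],[0,0,0,0,0],[0,0,0,0,0],[0,0,0,0,0],[0,0,0,0,0],[0,0,0,0,0],[0,0,0,0,0],[0,0,0,0,0]], force=25)

```text
time: 6.55
eef_pos: [0.4385, 0.1301, 0.066]
tcp_rot: [0.708, 0.0, -0.707, -0.0]
contact_force: [-0.6, -0.2, 3.9]
opening: 0.175
```

Gripped (opening 0.175 ≈ 15 mm). Lift the bar to about 0.23 rad along its arc.

>>> drive_tool(steps=[[-1,0,0,0,0],[-1,0,-0.1,0,0],[-1,0,-0.2,0,0],[-1,0,-0.3,0,0],[-0.8,0,-0.3,0,0],[0,0,0,0,0],[0,0,0,0,0]])

```text
time: 7.25
eef_pos: [0.4488, 0.1298, 0.1134]
tcp_rot: [0.709, -0.0, -0.705, 0.0]
contact_force: [5.1, -0.5, -4.0]
opening: 0.18
```

```bash
python3 - <<'E'
from h import *
s=readout.get_state(); print(s['eef_pos'],s['tcp_rot'],s['contact_force'],s['opening'])
a=snap('scene','sc2.png'); b=snap('side','s2.png')
g=np.hstack([cv2.resize(a['frame'][120:250,300:430,::-1],(400,400)),cv2.resize(b['frame'][110:230,250:370,::-1],(400,400))])
cv2.imwrite('pics/c2.png',cv2.convertScaleAbs(g,alpha=1.6))
E
```

```text
[0.44880575 0.12976089 0.11339619] [ 7.09145490e-01 -8.32405059e-05 -7.05062148e-01  1.82502166e-04] [ 5.0901657  -0.45680562 -4.0107557 ] 0.18047364186787396
```

View pics/c2.png

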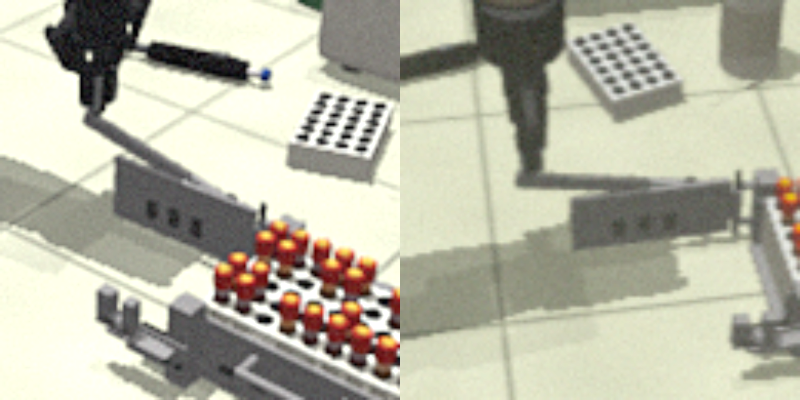

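Bar is lifted (tilted) and held by the knob; the keeper's horns at left-crop (107,300),(130,318) are free. Swing.

>>> drive_tool(steps=[[0,1.4,0,-4.25,0],[0,1.42,0.03,-4.25,0],[0,1.42,0.05,-4.25,0],[0,1.42,0.05,-4.25,0],[0,1.42,0.05,-4.25,0],[0,1.42,0.05,-4.25,0],[0,1.42,0.05,-4.25,0],[0,1.42,0.05,-4.25,0],[0,1.42,0.05,-4.25,0],[0,0,0,0,0]])

```text
time: 8.35
eef_pos: [0.4841, 0.0099, 0.1132]
tcp_rot: [0.673, 0.231, -0.664, 0.23]
contact_force: [12.8, 8.9, -8.7]
opening: 0.177
```

```bash
cat > st.py <<'E'
from h import *
from scipy.optimize import fsolve
s=readout.get_state(); H=np.array([.639,.1215]); p=s['eef_pos'][:2]-H
r=np.sqrt(p@p-.014**2); g=fsolve(lambda g:-r*np.cos(g)+.014*np.sin(g)-p[1],np.arctan2(-p[0],-p[1]))[0]
Rm=R.from_quat(s['tcp_rot']).as_matrix()
print('t',s['time'],'pos',s['eef_pos'].round(4),'r',r.round(4),'g',round(g,3),'tooly',Rm[:,1].round(3),'toolx',Rm[:,0].round(3),'F',s['contact_force'].round(1),'F tool',(Rm.T@s['contact_force']).round(1),s['opening'])
E
python3 st.py
```

```text
t 8.35 pos [0.4841 0.0099 0.1132] r 0.1904 g 0.873 tooly [ 0.617 -0.787  0.003] toolx [ 0.011  0.005 -1.   ] F [12.8  8.9 -8.7] F tool [  8.9   0.9 -15.4] 0.17745121589474308
```

Radial pull of 15 N: ease the radius in, then go on.

>>> drive_tool(steps=[[0,0,-0.2,0,0],[0,1.4,-0.02,-4.25,0],[0,1.4,0.03,-4.25,0],[0,1.4,0.03,-4.25,0],[0,1.4,0.03,-4.25,0],[0,1.4,0.03,-4.25,0],[0,0,0,0,0]])

```text
time: 9.05
eef_pos: [0.5333, -0.0382, 0.1128]
tcp_rot: [0.615, 0.351, -0.613, 0.35]
contact_force: [2.9, 3.1, -3.2]
opening: 0.179
```

```bash
python3 st.py
```

```text
t 9.05 pos [ 0.5333 -0.0382  0.1128] r 0.191 g 0.511 tooly [ 0.861 -0.509  0.001] toolx [ 0.002  0.002 -1.   ] F [ 2.9  3.1 -3.2] F tool [ 3.3  0.9 -4.1] 0.17916806852014228
```

>>> drive_tool(steps=[[0,1.4,-0.02,-4.25,0],[0,1.4,0.03,-4.25,0],[0,1.4,0.03,-4.25,0],[0,1.4,0.03,-4.25,0],[0,0,0,0,0],[0,0,0,0,0]])

```text
time: 9.65
eef_pos: [0.5819, -0.0619, 0.1128]
tcp_rot: [-0.555, -0.438, 0.556, -0.437]
contact_force: [0.7, -2.4, -0.6]
opening: 0.173
```

```bash
python3 st.py; python3 - <<'E'
from h import *
a=snap('scene','sc3.png'); b=snap('wrist','w3.png')
g=np.hstack([cv2.resize(a['frame'][150:270,310:430,::-1],(400,400),interpolation=cv2.INTER_CUBIC),cv2.resize(b['frame'][0:400,100:500,::-1],(400,400))])
cv2.imwrite('pics/c3.png',cv2.convertScaleAbs(g,alpha=1.6))
E
```

```text
t 9.65 pos [ 0.5819 -0.0619  0.1128] r 0.1916 g 0.229 tooly [ 0.972 -0.235 -0.001] toolx [-0.001 -0.    -1.   ] F [ 0.7 -2.4 -0.6] F tool [0.6 1.2 2.1] 0.17289345671012227
```

View pics/c3.png

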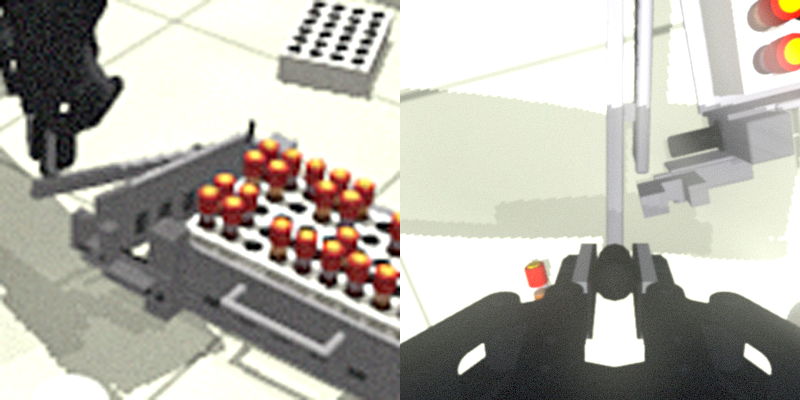

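Wrist crop: bar clear of and above the horns, strike U at crop (640–708,178–215). Enlarge it for the notch position.

```bash
python3 - <<'E'
from h import *
b=load('w3.png')
g=cv2.resize(b['frame'][150:240,300:440,::-1],None,fx=5,fy=5,interpolation=cv2.INTER_CUBIC)
cv2.imwrite('pics/c4.png',g)
print(proj(b,[[.6,-.0465,.073],[.614,-.0465,.073],[.6,-.0585,.073],[.614,-.0585,.073],[.626,-.0585,.073],[.636,-.0585,.073]])-[300,150])
E
```

```text
[[ 42.85755551  43.68230972]
 [ 68.76062822  37.65182496]
 [ 47.62505812  64.61465473]
 [ 73.12531692  58.7830478 ]
 [ 95.17702221  53.74008419]
 [113.69217117  49.50588909]]
```

View pics/c4.png

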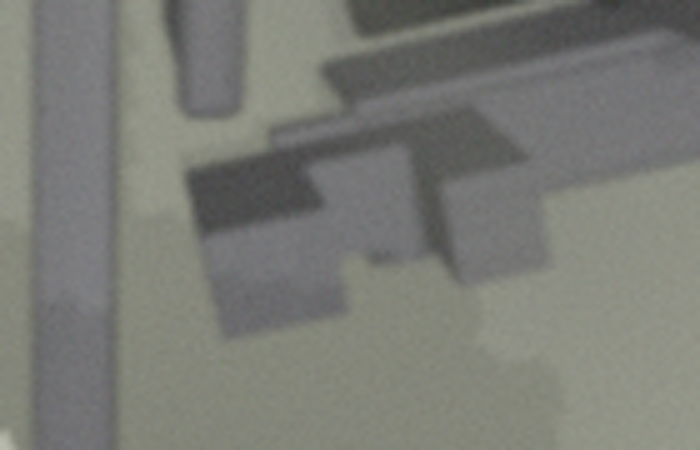

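Outer horn top face: crop (205,235)-(325,208)-(347,310)-(222,338); inner: (440,180)-(548,265), bl (465,282).

```bash
python3 - <<'E'
from h import *
b=load('w3.png')
P=lambda u,v,z:onz(b,300+u/5,150+v/5,z)[:2].round(4)
for q in [(205,235),(325,208),(347,310),(222,338),(440,180),(540,163),(550,265),(465,282)]: print(q,P(*q,.073))
print('leaf edge',P(180,110,.074),P(240,110,.074))
E
```

```text
(205, 235) [ 0.5986 -0.048 ]
(325, 208) [ 0.6116 -0.0481]
(347, 310) [ 0.6117 -0.0598]
(222, 338) [ 0.5979 -0.0597]
(440, 180) [ 0.624 -0.048]
(540, 163) [ 0.6346 -0.0487]
(550, 265) [ 0.6338 -0.06  ]
(465, 282) [ 0.6246 -0.0597]
leaf edge [ 0.599 -0.034] [ 0.6051 -0.0355]
```

>>> drive_tool(steps=[[0,1.2,0.05,-3.6,0],[0,1.2,0.05,-3.6,0],[0,1.2,0.05,-3.6,0],[0,0,0,0,0],[0,0,0,0,0],[0,0,0,0,0]])

```text
time: 10.35
eef_pos: [0.6166, -0.0695, 0.1132]
tcp_rot: [-0.511, -0.488, 0.512, -0.488]
contact_force: [-1.6, -2.3, 0.1]
opening: 0.177
```

```bash
python3 st.py; python3 - <<'E'
from h import *
b=snap('wrist','w5.png')
g=cv2.resize(b['frame'][110:270,240:420,::-1],None,fx=4,fy=3.6 if 0 else 4,interpolation=cv2.INTER_CUBIC)[:600]
cv2.imwrite('pics/c5.png',cv2.convertScaleAbs(g,alpha=1.4))
E
```

```text
t 10.35 pos [ 0.6166 -0.0695  0.1132] r 0.1918 g 0.044 tooly [ 0.999 -0.048 -0.001] toolx [-0.001 -0.    -1.   ] F [-1.6 -2.3  0.1] F tool [-0.1 -1.5  2.4] 0.17709218964571408
```

View pics/c5.png

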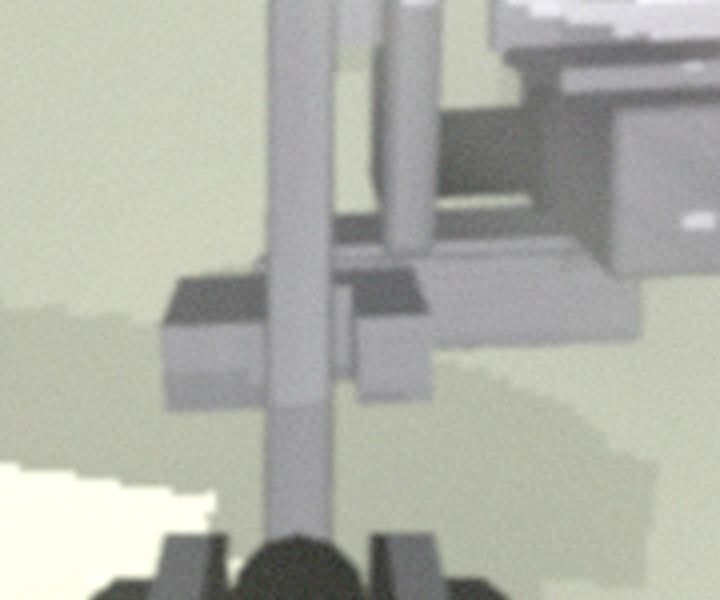

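Crop: bar spans u 268–332 over the strike at v≈360, horns' outer-left edge 165, inner horn 357–431.

```bash
python3 - <<'E'
from h import *
b=load('w5.png')
P=lambda u,v,z:onz(b,240+u/4,110+v/4,z)[:2].round(4)
print('horns',P(163,325,.073),P(167,410,.073),P(357,320,.073),P(357,403,.073),P(431,398,.073))
for z in (.095,.097,.099): print(z,P(268,360,z),P(332,360,z),'| v420',P(268,420,z),P(332,420,z), '|knobtop',P(300,590,.139))
E
```

```text
horns [ 0.5985 -0.0479] [ 0.5982 -0.0597] [ 0.6243 -0.0484] [ 0.6238 -0.0599] [ 0.6338 -0.0597]
0.095 [ 0.613  -0.0473] [ 0.6205 -0.0476] | v420 [ 0.6126 -0.0547] [ 0.6202 -0.055 ] |knobtop [ 0.6163 -0.0566]
0.097 [ 0.6131 -0.0467] [ 0.6205 -0.0471] | v420 [ 0.6127 -0.054 ] [ 0.6202 -0.0544] |knobtop [ 0.6163 -0.0566]
0.099 [ 0.6131 -0.0462] [ 0.6205 -0.0465] | v420 [ 0.6128 -0.0534] [ 0.6202 -0.0537] |knobtop [ 0.6163 -0.0566]
```

Bar is 1.6 mm short of the notch middle: shift 1.8 mm in, then start lowering.

>>> drive_tool(steps=[[0,0.18,0,0,0],[0.4,0,0.14,0,0],[0.4,0,0.13,0,0],[0.3,0,0.1,0,0],[0,0,0,0,0],[0,0,0,0,0]])

```text
time: 11.0
eef_pos: [0.6192, -0.074, 0.1024]
tcp_rot: [-0.511, -0.488, 0.512, -0.488]
contact_force: [-2.6, -5.2, 2.9]
opening: 0.176
```

```bash
python3 st.py
```

```text
t 11.0 pos [ 0.6192 -0.074   0.1024] r 0.196 g 0.03 tooly [ 0.999 -0.047 -0.   ] toolx [-0.    -0.001 -1.   ] F [-2.6 -5.2  2.9] F tool [-2.9 -2.3  5.4] 0.17594224240808157
```

>>> drive_tool(steps=[[0,-0.06,0.1,0,0],[0.2,0,0.05,0,0],[0.2,0,0.05,0,0],[0,0,0,0,0],[0,0,0,0,0]])

```text
time: 11.5
eef_pos: [0.6185, -0.0754, 0.0982]
tcp_rot: [-0.511, -0.488, 0.512, -0.488]
contact_force: [-2.6, -4.1, 1.1]
opening: 0.178
```

```bash
python3 st.py
```

```text
t 11.5 pos [ 0.6185 -0.0754  0.0982] r 0.1975 g 0.033 tooly [ 0.999 -0.047 -0.   ] toolx [-0. -0. -1.] F [-2.6 -4.1  1.1] F tool [-1.1 -2.4  4.2] 0.17795922091767388
```

>>> drive_tool(steps=[[0.2,0,0.08,0,0],[0.2,0,0.06,0,0],[0.2,0,0.05,0,0],[0,0,0,0,0],[0,0,0,0,0]])

```text
time: 12.0
eef_pos: [0.6184, -0.0773, 0.092]
tcp_rot: [-0.511, -0.488, 0.512, -0.488]
contact_force: [-2.9, -4.4, 2.3]
opening: 0.176
```

```bash
python3 st.py
```

```text
t 12.0 pos [ 0.6184 -0.0773  0.092 ] r 0.1994 g 0.033 tooly [ 0.999 -0.047 -0.   ] toolx [-0. -0. -1.] F [-2.9 -4.4  2.3] F tool [-2.3 -2.7  4.6] 0.17646898673089886
```

>>> drive_tool(steps=[[0.2,0,0.06,0,0],[0.2,0,0.05,0,0],[0.2,0,0.04,0,0],[0.2,0,0.03,0,0],[0.2,0,0.03,0,0],[0,0,0,0,0],[0,0,0,0,0]])

```text
time: 12.7
eef_pos: [0.6182, -0.0798, 0.0819]
tcp_rot: [-0.511, -0.488, 0.512, -0.488]
contact_force: [-2.5, -5.5, 1.6]
opening: 0.176
```

```bash
python3 st.py
```

```text
t 12.7 pos [ 0.6182 -0.0798  0.0819] r 0.2018 g 0.034 tooly [ 0.999 -0.047 -0.   ] toolx [-0.    -0.001 -1.   ] F [-2.5 -5.5  1.6] F tool [-1.5 -2.2  5.6] 0.17637581534675084
```

>>> drive_tool(steps=[[0.2,0,0.03,0,0],[0,0,0,0,0],[0,0,0,0,0.4],[0,0,0,0,0.4],[0,0,0,0,0.4],[0,0,0,0,0.4],[0,0,0,0,0.4]])

```text
time: 13.4
eef_pos: [0.6185, -0.0791, 0.0802]
tcp_rot: [0.512, 0.488, -0.511, 0.488]
contact_force: [-0.4, 0.7, -0.1]
opening: 0.403
```

>>> drive_tool(steps=[[-2,0,0,0,0.4],[-3,0,0,0,0.4],[-3,0,0,0,0.4],[-3,0,0,0,0.4],[-3,0,0,0,0.4],[0,0,0,0,0.4]])

```text
time: 14.0
eef_pos: [0.6212, -0.08, 0.2266]
tcp_rot: [0.514, 0.485, -0.51, 0.491]
contact_force: [0.2, 0.2, 1.0]
opening: 0.4
```

```bash
python3 st.py; python3 - <<'E'
from h import *
a=snap('scene','sc6.png'); b=snap('wrist','w6.png')
g=np.hstack([cv2.resize(a['frame'][170:290,310:430,::-1],(400,400),interpolation=cv2.INTER_CUBIC),cv2.resize(b['frame'][60:260,200:400,::-1],(400,400),interpolation=cv2.INTER_CUBIC)])
cv2.imwrite('pics/c6.png',cv2.convertScaleAbs(g,alpha=1.5))
E
```

```text
t 14.0 pos [ 0.6212 -0.08    0.2266] r 0.2018 g 0.019 tooly [ 0.999 -0.047  0.011] toolx [ 0.011 -0.003 -1.   ] F [0.2 0.2 1. ] F tool [-1.   0.2 -0.2] 0.39999849756931977
```

View pics/c6.png

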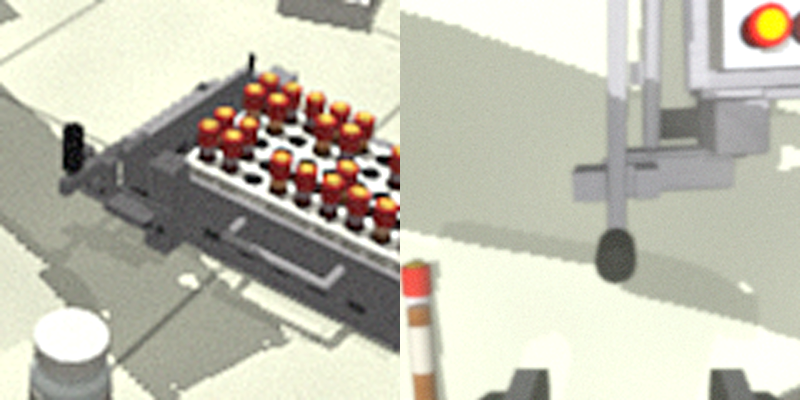

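Bar lies between the horns with the gate shut; check numerically for level.

```bash
python3 - <<'E'
from h import *
s=load('sc6.png'); b=load('w6.png')
ps=(310+73*.3,170+126*.3); pb=(200+216/2,60+266/2)
a=ray(s,*ps);c=ray(b,*pb);t=np.linalg.lstsq(np.c_[a,-c],b['eye']-s['eye'],rcond=None)[0]
print(s['eye']+a*t[0],b['eye']+c*t[1])
for z in (.109,.119,.129): print(z,onz(s,*ps,z)[:2].round(4),onz(b,*pb,z)[:2].round(4), 'expected y',.1215-.2)
E
```

```text
[ 0.61772951 -0.07688104  0.10941207] [ 0.61475724 -0.07870993  0.10995501]
0.109 [ 0.6174 -0.0764] [ 0.6147 -0.079 ] expected y -0.07850000000000001
0.119 [ 0.626  -0.0875] [ 0.615  -0.0764] expected y -0.07850000000000001
0.129 [ 0.6346 -0.0986] [ 0.6152 -0.0738] expected y -0.07850000000000001
```

```bash
python3 -c "
from plant import sign_off; print(sign_off())"
```

```text
the job is handed in; nothing more can be done
None
```

The job is handed in. The rack is home, the gate is shut, and the bar lies level in the keeper's notch. The sign-off gave no verdict, and the time at the last reading was 14.0 s of the 67 s allowed.

- **Rack:** I pushed it with the closed fingers until it met the end wall. The force jumped from about 3 N to 16 N while the tool stopped moving. I did not re-measure the rack afterwards, but later pictures show it fully in and upright.
- **Gate and bar:** I gripped the knob from above, lifted the bar to about 0.23 rad and swung the gate along its arc. Halfway round the tool was being pulled about 15 N towards the hinge, so I shortened the radius by 2 mm.
- **Notch:** From the wrist camera, the strike sits about 7 mm farther out than nominal. I moved the bar about 1.2 mm inwards to centre it before lowering. The wrist force stayed at about 7 N or less on the way down, with no jump, and I let go about 2 mm above level.
- **Last checks:** From two camera views, the knob's top is at z = 0.1095 m; 0.109 m is level. The gate is at about 0.045 rad, against a limit of 0.072. The tool is lifted clear, and the bar shows between the two horns.
- **Disagreements:** The two views differed by about 3.5 mm on the knob's position, so the gate angle is good only to about 0.015 rad. I did not measure the other things on the bench again. The arm passed close to none of them, and those still in view looked unmoved.

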